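Stage and light the plaque

ROBOT

A 7-joint arm with a two-finger parallel gripper is mounted at the origin on the work surface. World frame = base frame: x ahead of the robot, y to its left, z up, the work surface at z = 0. Lengths are in m, angles in rad, forces in N, time in s.
With the tool pointing down it reaches from about 0.4 to 0.85 m from the base axis. Payload 4.5 kg.
Tool frame: the origin (TCP) lies on the centre line of the jaws, within the pads' length; the fingertips stand 25 mm ahead of it and the grasp point (between the pads) lies 6 mm ahead of it; z points along the fingers, y is the line along which they close (so a half turn about z gives the same grasp; the last joint's range is limited). The gripper opens to 88 mm and grips with 3 to 60 N. Pads are 18 mm wide; open, the fingers measure 123 mm over their backs; the gripper's body (75 mm by 187 mm) begins 45 mm behind the grasp point.
Start: joints at [1.359, 0.689, -0.195, 1.565, 0.157, 0.902, -0.215], TCP at [0.152, -0.606, 0.264] pointing down, gripper open.
Joint ranges: [-3.01, 3.01], [-0.46, 2.08], [-1.47, 1.51], [0.13, 2.56], [-1, 4.14], [0.04, 2.09], [-2.66, 2.66]. Speed limits (rad/s): [2.57, 2.57, 3.14, 3.14, 3.14, 3.14, 3.14].

INTERFACE

Orientations are given as a 3x3 rotation matrix whose columns are the frame's x, y, z axes.
In Python, from bench import env gives the robot as it stands. The module is installed in compiled form; this text tells all that it offers.
- The arm moves only by the tool send_rows, never from a script. Its argument "deltas" is a list that holds one entry, the list of rows, each a list of 7 numbers: the closure, from 0 (fully open) to 1 (shut), then the shift along the world's x, y, z in mm, then the turn, a rotation vector about the world's x, y, z in rad. A call has exactly 8 rows; each row is the pose to reach, as a shift and turn from the pose commanded when the call began; what a row does not reach only later rows make up. A row lasts 1/12 s, in which the tool goes at most 41.7 mm and 7.16 degrees, less where a joint would pass 70% of its speed; a pose out of reach is approached as far as the arm can. A call with a gripper value outside its range is refused whole. The fingers move at their own pace and stop on an object; "force" is the grip in N (left out, the last holds). Time passes only in rows, so rows that repeat a pose let the fingers close, or fill a call up. It gives the time, the measured TCP pose, the force, the opening and the grip force at its end, in the units of the state.
- env.state(): the state, without advancing time (a new reading comes with each control period).
- env.grab_frame(name): name is "scene" or "top"; returns the picture (384x512x3 uint8, red, green, blue); there is no depth.
- env.camera_params(name): a dict with "fx", "fy", "cx", "cy" (pixels), "rvec" (rotation vector, rad) and "tvec" (3), from world to camera coordinates, as OpenCV has them. Camera axes: x right, y down, z forward; pixel columns grow to the right and rows downward; lengths in m; the calibration is good to about 2 mm. A picture is of the moment at which its call begins. camera_params takes no time and is no camera call.
- env.job_done(): hands the job in; it is judged then, once.
Trained networks look in the newest picture that a camera, given by its name, has taken for a name from the list of things; names that differ only in an ending like _2 or _b are one class to them, and where a whole thing is asked for, a point or a joint stands for the part that bears it (a point fixed in the world has none). Each returns a list of dicts, best first, with "score" (0 to 1); they miss things now and then, are a little off and sometimes report something else, mostly with a low value. They report only what shows in the picture. A call takes as long as a camera call. They do not tell look-alikes from the thing itself.
- env.look_for(name, camera): "uv" ([column, row] in pixels, amid what is visible of it).
- env.regions_of(name, camera): "mask" (384x512 bool, what is visible of it) and "uv" ([column, row] in pixels, amid what is visible of it).
- env.tip_of(name, camera): "uv" ([column, row] in pixels: a listed point, or the origin of a listed thing).
The state is a dict: "time_s": time; "q": joint angles; "joint_velocities": joint speeds; "effort": joint torques, N m; "eef_pos": TCP position; "ee_rot": TCP orientation; "force": force on the tool from outside, world axes, zero at the start; "wrist_torque": the same for the moment, N m; "opening": opening from 0.0 (shut) to 1.0 (fully open); "gripper_force": force on a finger pad.
Only numpy, scipy, OpenCV 4.12 (cv2) and the standard library are available. Lean on these libraries where they do the work, as an engineer would, in place of code of your own. Each camera call takes 0.05 s, during which the arm holds its last target. There are 200 camera calls.

TASK

Take the embossed plaque off its leaning easel and stand it upright on its thin bottom edge, squarely in the middle of the low wooden plinth, with the metal face towards the lamp, setting it down without dropping it. Then swivel and tilt the lamp head so that it points at the middle of the plaque. Leave the other things on the table where they are.

Things in the scene. Friction and masses are not known exactly. Their poses are not given: they have to be found in the camera images.
- plaque: Loose wooden board 18 mm thick (x), 110 wide (y), 120 tall (z), 0.3 kg, a thin embossed metal panel on its front. Origin: centre of its bottom thin edge; +x out of the metal front, +z up the board. At the start it leans back 35 degrees from vertical in the easel, whose back reaches 65 mm up the board: the upper 55 mm is free front and back.
- plaque_mid (a point): Middle of the plaque's front face (60 mm up, 9 mm in front of the plaque's origin); axes as the plaque.
- easel: Fixed dark wooden easel, 130 x 90 mm base plate, that holds the plaque at the start. Origin: under its middle, at table height; +x is the side it faces. A ledge 30 mm up with a 9 mm lip in front holds the plaque's bottom edge, so the plaque leaves along its own +z.
- plinth: Fixed low block of pale wood, 90 mm (x) by 135 mm (y), 20 mm high. Origin: centre of its underside. Its +x side faces roughly to the lamp; the plaque's width goes along its y.
- plinth_top (a point): Centre of the plinth's top face, 20 mm above the table; axes as the plinth.
- lamp: Fixed metal desk lamp: a heavy round base, radius 75 mm, with a column that swivels about the vertical axis through this origin (centre of the base's underside, at table height). Its +x is the beam's heading at swivel 0. The head's horizontal tilt axis crosses the column's axis 220 mm above the table.
- lamp_swivel (a joint): Swivel of the column and head about the vertical, rad, -1.6 to 1.6; positive turns the head to the left (counter-clockwise from above); it stays where it is left (about 0.15 N m of friction).
- lamp_tilt (a joint): Tilt of the head, rad, -0.6 to 0.9; 0 is a level beam, positive points the beam downwards, negative upwards; it stays where it is left (about 0.22 N m of friction).
- lamp_head (a point): Where the tilt axis crosses the column's axis, 220 mm above the table; turns with the head: +x is the beam's axis, out through the middle of the cone-shaped shade (100 mm diameter, its mouth 110 mm from here), +y along the tilt axis.
- lamp_grip (a point): Grip on the black peg at the tail of the head, by which it is moved: 17 mm diameter, 50 mm tall along the head's z, on a rod that sticks out behind. This point is 120 mm behind and 30 mm above point lamp_head, in the head's axes, 16 mm below the peg's top; axes as the head.
- punch_pot: White pot with steel punches standing in it, 68 mm diameter, 130 mm tall; to be left alone. Origin: centre of its underside.
- hammer: Hammer lying flat; to be left alone. Origin: its underside.
- bench_block: Steel block 60 x 60 x 22 mm; to be left alone. Origin: centre of its underside.
- tin: Small tin, 56 mm diameter, 60 mm tall; to be left alone. Origin: centre of its underside.
- gift_box: White card box 130 x 90 x 45 mm; to be left alone. Origin: centre of its underside.
- bottle: Clear bottle, 60 mm diameter, 190 mm tall; to be left alone. Origin: centre of its underside.
- roll: Paper roll, 80 mm diameter, 22 mm tall; to be left alone. Origin: centre of its underside.
Mind the look-alikes: they are no part of the job. What is shaped like the plaque but green is not meant.

How it is judged:
On the way, in this order (a step that is already met when the one before it is completed fails the run):
1. the plaque stands upright on the plinth, face to the lamp, released and still (angle between plaque's own z axis and vertical below 0.09 rad and horizontal distance between plaque and plinth_top below 0.025 m and z of plaque in the frame of plinth_top between -0.004 and 0.004 m and angle between the x axis of plaque and the x axis of plinth, either way round below 0.3 rad and x of lamp in the frame of plaque above 0.1 m and contact force between the fingers and plaque below 0.1 N and linear speed of plaque below 0.02 m/s), for 0.3 s.
2. the lamp points at the middle of the plaque and has been let go (y of plaque_mid in the frame of lamp_head between -0.03 and 0.03 m and z of plaque_mid in the frame of lamp_head between -0.03 and 0.03 m and x of plaque_mid in the frame of lamp_head above 0.15 m and contact force between the fingers and lamp below 0.1 N and velocity of joint lamp_swivel between -0.03 and 0.03 rad/s and velocity of joint lamp_tilt between -0.03 and 0.03 rad/s), for 0.3 s.
At the end, for the whole second after the job is handed in: Plaque upright (0.09 rad) on the plinth's top, bottom edge's middle within 25 mm of the plinth's middle, within 0.3 rad of square to it, metal face on the lamp's side, released, still; beam axis within 30 mm sideways and 30 mm up or down of the middle of its face; lamp let go, still (all of step 1 and all of step 2); the robot touches nothing.
It fails at once if another thing on the table moved more than 40 mm (distance of any of punch_pot, hammer, bench_block, tin, gift_box, bottle, roll from where it was at the start of the episode above 0.04 m).
It fails at once if the plaque was dropped: it fell freely, out of the fingers, faster than 0.4 m/s (linear speed of plaque above 0.4 m/s and contact force between the fingers and plaque below 0.05 N).
It also fails if it takes over 54 s, if anything falls off the work surface, if the arm or the gripper's body presses on something with over 40 N, if the wrist force passes 120 N, or if a joint passes its speed limit or range.

## Working session

There is one attempt and no reset: what is moved stays moved. The work goes in short steps, Python scripts to look and compute and a tool call to move; the robot and the scene stay as the last step left them, time stands still between calls to the robot, and variables do not carry over. Pictures are saved under pics/ and viewed, at most 10 in all, crops included, and the job is handed in when it is done.

Besides the shell and the picture viewer there is one more tool, called after "Request:" as a command line: name --argument value ..., lists and objects as JSON in quotes. send_rows: Moves the arm, as the interface text tells. Its arguments: {"type":"object","properties":{"deltas":{"type":"array","items":{"type":"array","items":{"type":"array","items":{"type":"number"}}}},"force":{"type":"number"}},"required":["deltas"]}

```bash
mkdir -p pics; cat > h.py <<'E'
import numpy as np, cv2
from bench import env
def cam(n):
    p=env.camera_params(n); K=np.array([[p['fx'],0,p['cx']],[0,p['fy'],p['cy']],[0,0,1.]])
    return K,np.array(p['rvec'],float),np.array(p['tvec'],float)
def ray(n,uv):
    K,r,t=cam(n);R=cv2.Rodrigues(r)[0]
    return -R.T@t, R.T@np.linalg.inv(K)@np.array([uv[0],uv[1],1.])
def atz(n,uv,z):
    c,d=ray(n,uv); return c+d*(z-c[2])/d[2]
def tri(a,b):
    c1,d1=ray('scene',a);c2,d2=ray('top',b)
    A=np.stack([d1,-d2],1);s=np.linalg.lstsq(A,c2-c1,rcond=None)[0]
    p,q=c1+s[0]*d1,c2+s[1]*d2
    return (p+q)/2,np.linalg.norm(p-q)
def proj(n,P):
    K,r,t=cam(n);return cv2.projectPoints(np.array(P,float).reshape(-1,1,3),r,t,K,None)[0].reshape(-1,2)
def save(n,f,box=None,s=1):
    im=env.grab_frame(n)
    if box: im=im[box[1]:box[3],box[0]:box[2]]
    cv2.imwrite(f,cv2.cvtColor(cv2.resize(im,None,fx=s,fy=s,interpolation=cv2.INTER_CUBIC),cv2.COLOR_RGB2BGR))
E
python3 - <<'E'
from h import *
np.set_printoptions(precision=3,suppress=True)
for c in('scene','top'):
    save(c,f'pics/{c}0.png',s=1.5); print(c,ray(c,[256,192]))
    for n in 'plaque plaque_mid easel plinth plinth_top lamp lamp_head lamp_grip punch_pot tin bottle gift_box hammer bench_block roll'.split():
        print(n,[(np.round(d['uv'],1).tolist(),round(d['score'],2)) for d in env.tip_of(n,c)[:3]])
E
```

```text
scene (array([1.416, 0.299, 1.027]), array([-0.719, -0.223, -0.658]))
plaque [([198.9, 169.9], 0.72), ([189.7, 253.3], 0.61)]
plaque_mid [([184.9, 228.6], 0.85), ([184.4, 173.8], 0.72)]
easel [([188.1, 255.5], 0.79), ([354.2, 202.1], 0.25)]
plinth [([192.9, 207.0], 0.72)]
plinth_top [([192.8, 201.2], 0.56)]
lamp [([327.3, 273.5], 0.83)]
lamp_head [([329.8, 223.7], 0.58)]
lamp_grip [([353.9, 199.6], 0.71), ([352.4, 310.5], 0.32)]
punch_pot [([351.9, 201.2], 0.62), ([330.7, 220.6], 0.58), ([108.6, 254.7], 0.57)]
tin [([193.9, 299.9], 0.8), ([182.5, 228.1], 0.5)]
bottle [([353.5, 304.6], 0.82)]
gift_box [([139.9, 208.0], 0.7)]
hammer [([271.7, 212.4], 0.84), ([327.2, 221.8], 0.57), ([191.0, 198.3], 0.55)]
bench_block [([249.0, 230.2], 0.79)]
roll [([397.5, 239.6], 0.58)]
top (array([0.316, 0.001, 1.232]), array([ 0.151,  0.01 , -0.989]))
plaque [([358.1, 282.1], 0.81), ([311.0, 150.4], 0.56)]
plaque_mid [([372.3, 267.6], 0.7), ([174.0, 149.7], 0.68), ([319.6, 150.0], 0.61)]
easel [([308.1, 153.4], 0.62)]
plinth [([337.2, 214.9], 0.66)]
plinth_top [([337.9, 214.7], 0.87)]
lamp [([186.7, 167.1], 0.72)]
lamp_head [([172.4, 151.1], 0.59)]
lamp_grip [([153.2, 190.3], 0.95), ([320.6, 148.4], 0.37)]
punch_pot [([318.1, 147.4], 0.25)]
tin [([285.0, 111.4], 0.81), ([267.7, 193.5], 0.22)]
bottle [([157.0, 141.1], 0.96)]
gift_box [([382.4, 195.0], 0.72)]
hammer [([251.9, 228.9], 0.68)]
bench_block []
roll [([126.0, 231.4], 0.88), ([285.2, 110.6], 0.74), ([173.2, 147.4], 0.62)]
```

View pics/scene0.png

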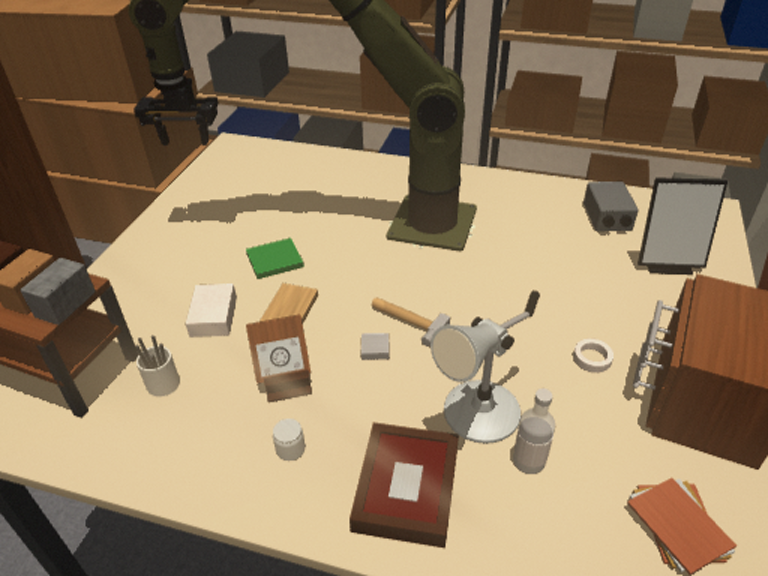

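View pics/top0.png

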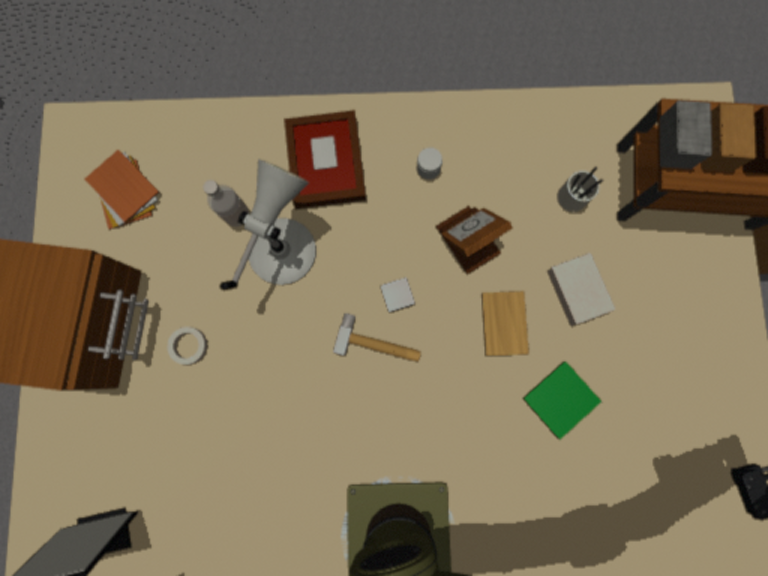

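The plaque with the metal panel on the easel is at scene (185,232) and top (317,152). The green look-alike lies flat at scene (183,172) and top (375,267). The leaning wooden one with the metal panel fits the description. I'll check it in an enlarged crop and read its corners there.

```bash
python3 - <<'E'
from h import *
def crop(im,x,y,w,h,s):
    o=cv2.resize(im[y:y+h,x:x+w],None,fx=s,fy=s,interpolation=cv2.INTER_CUBIC)
    for i in range(0,w,10): cv2.line(o,(i*s,0),(i*s,6 if i%50 else 14),(255,0,255),1)
    for i in range(0,h,10): cv2.line(o,(0,i*s),(6 if i%50 else 14,i*s),(255,0,255),1)
    return o
a=env.grab_frame('scene');b=env.grab_frame('top')
o=np.hstack([crop(a,155,185,80,90,5),crop(b,285,130,80,120,5)[:450]])
cv2.imwrite('pics/c1.png',cv2.cvtColor(o,cv2.COLOR_RGB2BGR))
o=np.hstack([crop(a,275,185,100,120,4),crop(b,135,95,100,120,4)])
cv2.imwrite('pics/c2.png',cv2.cvtColor(o,cv2.COLOR_RGB2BGR))
np.savez('f0.npz',a=a,b=b)
E
```

```text
(no output)
```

View pics/c1.png

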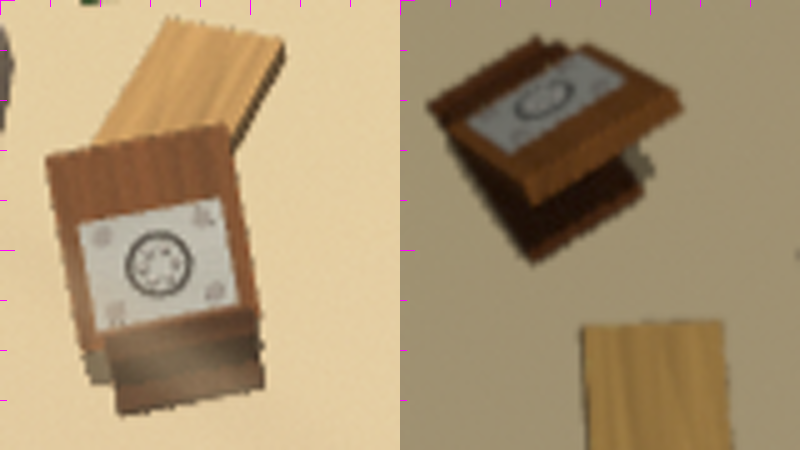

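View pics/c2.png

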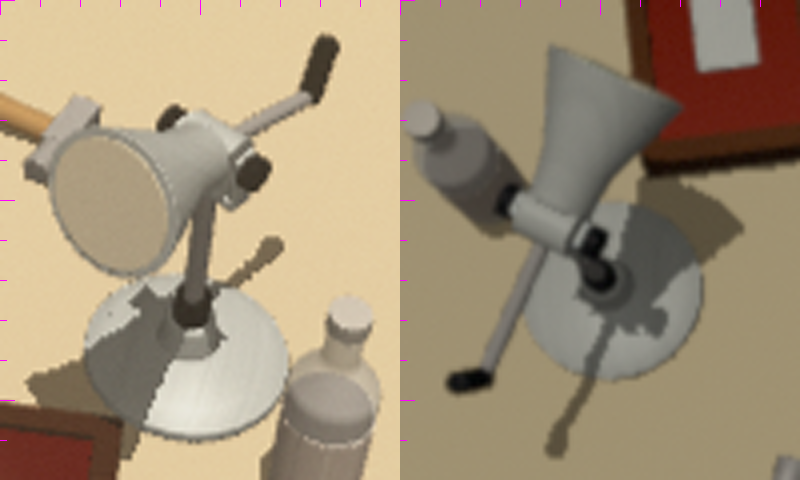

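The crop confirms it: the leaning wooden board with the embossed metal panel, top edge at about scene (164,216)–(200,210). It is not the green one. The lamp peg is at scene (355,202) and top (152,190). Next I fit the poses.

```bash
cat > fit.py <<'E'
from h import *
from scipy.optimize import least_squares
np.set_printoptions(precision=4,suppress=True)
S=lambda x,y:(155+x/5,185+y/5)
T=lambda x,y:(285+(x-400)/5,130+y/5)
def Rz(a):c,s=np.cos(a),np.sin(a);return np.array([[c,-s,0],[s,c,0],[0,0,1.]])
def Ry(a):c,s=np.cos(a),np.sin(a);return np.array([[c,0,s],[0,1,0],[-s,0,c]])
w,t,h=.055,.009,.12
obs=[('scene',S(258,310),(t,w,0)),('scene',S(85,348),(t,-w,0)),('scene',S(47,157),(-t,-w,h)),('scene',S(228,124),(-t,w,h)),
('top',T(683,105),(-t,-w,h)),('top',T(530,203),(-t,w,h)),('top',T(527,190),(t,w,h)),('top',T(585,45),(t,-w,0))]
def mapy(y): return y
def run(sgn):
    def P(p,l,lean):
        return np.array(p[:3])+Rz(p[3])@Ry(-lean)@np.array([l[0],sgn*l[1],l[2]])
    def f(p,lean=np.radians(35)): return np.concatenate([proj(c,P(p,l,lean))[0]-uv for c,uv,l in obs])
    return least_squares(f,[.65,-.15,.035,.4],loss='soft_l1'),f
for sgn in(1,):
    r,f=run(sgn);print('plaque',r.x,r.cost);print(r.fun.reshape(-1,2).round(1))
    r6=least_squares(lambda p:f(p[:4],p[4]),list(r.x)+[.61]);print('free lean',r6.x)
pl=[atz('top',(u/1.5,v/1.5),.02) for u,v in((482,292),(526,291),(528,355),(486,356))]
print('plinth corners',np.array(pl),np.mean(pl,0),[np.linalg.norm(pl[i]-pl[i-1]) for i in range(4)])
print('plinth nets',atz('top',(337.9,214.7),.02),atz('scene',(192.8,201.2),.02))
L=lambda x,y:(275+x/4,185+y/4); M=lambda x,y:(135+(x-400)/4,95+y/4)
lo=[('scene',L(328,40),(-.12,0,.046)),('scene',L(315,97),(-.12,0,-.002)),('top',M(452,384),(-.12,0,.046)),('top',M(488,378),(-.12,0,-.002)),
('scene',L(110,202),(.11,0,0)),('top',M(616,75),(.11,0,0))]
def Lp(p,l): return np.array([p[0],p[1],.22])+Rz(p[2])@Ry(p[3])@np.array(l)
def g(p): return np.concatenate([proj(c,Lp(p,l))[0]-uv for c,uv,l in lo]+[proj('top',[p[0],p[1],.01])[0]-M(613,291),proj('scene',[p[0],p[1],.01])[0]-L(187,357)])
r=least_squares(g,[.6,.3,-.6,.2],loss='soft_l1');print('lamp',r.x,r.cost);print(r.fun.reshape(-1,2).round(1))
print('peg',Lp(r.x,(-.12,0,.03)),'tri',tri((353.9,199.6),(153.2,190.3)))
for n,z,top in(('bottle',0,(157,141.1)),('gift_box',0,(382.4,195)),('hammer',0,(251.9,228.9))): print(n,atz('top',top,z))
s=env.state();print(s['eef_pos'],s['ee_rot'],s['time_s'])
E
python3 fit.py
```

```text
plaque [ 0.6356 -0.1615  0.0233  0.5509] 5.156532685733355
[[ 0.5  0.7]
 [-0.7  0.7]
 [-0.8 -0.6]
 [-1.1 -1. ]
 [-0.1  1.5]
 [ 0.3  1.5]
 [-1.5 -0.7]
 [-0.9 -0.4]]
free lean [ 0.6331 -0.163   0.0211  0.5609  0.5659]
plinth corners [[ 0.4867 -0.1965  0.02  ]
 [ 0.4863 -0.2905  0.02  ]
 [ 0.3507 -0.2855  0.02  ]
 [ 0.351  -0.1974  0.02  ]] [ 0.4187 -0.2425  0.02  ] [np.float64(0.13576941294198538), np.float64(0.09398350703482215), np.float64(0.13565918471895627), np.float64(0.08801183864714142)]
plinth nets [ 0.421  -0.2455  0.02  ] [ 0.4196 -0.2396  0.02  ]
lamp [ 0.5934  0.2391 -0.4979 -0.2928] 9.430570987340825
[[-0.2 -0.8]
 [-2.1 -0.4]
 [-0.3 -0.3]
 [-2.  -0.7]
 [-0.2 -2.5]
 [-0.9 -0.4]
 [-1.6 -1.1]
 [-0.7 -3.4]]
peg [0.4849 0.2981 0.2141] tri (array([0.4842, 0.2932, 0.2103]), np.float64(0.004339097168237757))
bottle [0.6865 0.3413 0.    ]
gift_box [ 0.483  -0.3981  0.    ]
hammer [0.3845 0.0294 0.    ]
[ 0.1521 -0.6062  0.2637] [[ 0.9699  0.2434  0.    ]
 [ 0.2434 -0.9699 -0.    ]
 [-0.      0.     -1.    ]] 1.7
```

```bash
cat > plan.py <<'E'
from h import *
from scipy.spatial.transform import Rotation as Ro
np.set_printoptions(precision=4,suppress=True)
def Rz(a):return Ro.from_euler('z',a).as_matrix()
def Ry(a):return Ro.from_euler('y',a).as_matrix()
def move(p,R):
    s=env.state();R0=np.array(s['ee_rot']);print('mm',((p-np.array(s['eef_pos']))*1000).round(1),'rv',Ro.from_matrix(R@R0.T).as_rotvec().round(3))
def tool(Rp): # tool z=-plaque z, tool y=-plaque x
    return np.stack([-Rp[:,1]*-1 if 0 else np.cross(-Rp[:,0],-Rp[:,2]),-Rp[:,0],-Rp[:,2]],1)
E
cat >> fit.py <<'E'
print('---')
_,f=run(1)
r=least_squares(lambda p:f([p[0],p[1],.028,p[2]]),[.635,-.16,.55],loss='soft_l1');print(r.x,r.cost)
from plan import *
p=np.array([r.x[0],r.x[1],.028]);R=Rz(r.x[2])@Ry(-np.radians(35))
print(tool(R));
for d in(.201,.101): print(p+d*R[:,2]); move(p+d*R[:,2],tool(R))
E
python3 fit.py|sed -n '/---/,$p'
```

```text
---Traceback (most recent call last):
  File "fit.py", line 34, in <module>
    r=least_squares(lambda p:f([p[0],p[1],.028,p[2]]),[.635,-.16,.55],loss='soft_l1');print(r.x,r.cost)
    return func(*args, **kwargs)
    vector_fun = VectorFunction(
        fun_wrapped,
    ...<6 lines>...
        workers=workers
    )
    self.J, dct = approx_derivative(
                  ~~~~~~~~~~~~~~~~~^
        self.fun_wrapped, self.x, f0=self.f, **finite_diff_options
        ^^^^^^^^^^^^^^^^^^^^^^^^^^^^^^^^^^^^^^^^^^^^^^^^^^^^^^^^^^
    )
    ^
    J, _nfev = _dense_difference(fun_wrapped, x0, f0, h,
               ~~~~~~~~~~~~~~~~~^^^^^^^^^^^^^^^^^^^^^^^^
                             use_one_sided, method,
                             ^^^^^^^^^^^^^^^^^^^^^^
                             mf)
                             ^^^
    df = [f_eval - f0 for f_eval in f_evals]
                                    ^^^^^^^
    f = np.atleast_1d(self.fun(x, *self.args, **self.kwargs))
                      ~~~~~~~~^^^^^^^^^^^^^^^^^^^^^^^^^^^^^^
    return np.atleast_1d(self.fun(x))
                         ~~~~~~~~^^^
    return self.f(x, *self.args, **self.kwargs)
           ~~~~~~^^^^^^^^^^^^^^^^^^^^^^^^^^^^^^
  File "fit.py", line 34, in <lambda>
    r=least_squares(lambda p:f([p[0],p[1],.028,p[2]]),[.635,-.16,.55],loss='soft_l1');print(r.x,r.cost)
                             ~^^^^^^^^^^^^^^^^^^^^^^^
  File "fit.py", line 15, in f
    def f(p,lean=np.radians(35)): return np.concatenate([proj(c,P(p,l,lean))[0]-uv for c,uv,l in obs])
                                                         ~~~~^^^^^^^^^^^^^^^
  File "h.py", line 17, in proj
    K,r,t=cam(n);return cv2.projectPoints(np.array(P,float).reshape(-1,1,3),r,t,K,None)[0].reshape(-1,2)
          ~~~^^^
  File "h.py", line 4, in cam
    p=env.camera_params(n); K=np.array([[p['fx'],0,p['cx']],[0,p['fy'],p['cy']],[0,0,1.]])
ValueError: time passes only in moves, steps and waits
```

```bash
sed -i 's/^import numpy as np, cv2/import numpy as np, cv2, functools/; s/^def cam/@functools.lru_cache\ndef cam/' h.py; python3 fit.py 2>&1|sed -n '/---/,$p' | tail -15
```

```text
---
[ 0.6369 -0.1604  0.5507] 6.143765488987093
[[ 0.5233 -0.6981  0.4888]
 [-0.8522 -0.4286  0.3001]
 [ 0.     -0.5736 -0.8192]]
[ 0.5387 -0.2207  0.1926]
mm [386.6 385.5 -71.1] rv [ 0.604 -0.246 -1.224]
[ 0.5876 -0.1907  0.1107]
mm [ 435.4  415.5 -153. ] rv [ 0.604 -0.246 -1.224]
```

Request:
send_rows --deltas '[[[0,28,28,0,0.047,-0.019,-0.095],[0,56,56,0,0.094,-0.038,-0.19],[0,84,84,0,0.14,-0.057,-0.285],[0,112,112,0,0.187,-0.077,-0.38],[0,140,140,0,0.234,-0.096,-0.475],[0,168,168,0,0.28,-0.115,-0.57],[0,196,196,0,0.327,-0.134,-0.665],[0,224,224,0,0.374,-0.153,-0.759]]]' --force 30

```text
time_s: 2.37
eef_pos: [0.3775, -0.3812, 0.264]
ee_rot: [[0.85, -0.452, 0.27], [-0.518, -0.81, 0.275], [0.095, -0.374, -0.923]]
force: [0.8, -0.2, -0.7]
opening: 1.002
gripper_force: 0.0
```

```bash
python3 fit.py 2>&1|sed -n '/---/,$p' | tail -4
```

```text
[ 0.5387 -0.2207  0.1926]
mm [161.2 160.5 -71.3] rv [ 0.229 -0.093 -0.46 ]
[ 0.5876 -0.1907  0.1107]
mm [ 210.1  190.5 -153.3] rv [ 0.229 -0.093 -0.46 ]
```

Request:
send_rows --deltas '[[[0,26,26,-10,0.046,-0.019,-0.092],[0,52,52,-20,0.092,-0.037,-0.184],[0,78,78,-30,0.137,-0.056,-0.276],[0,104,104,-45,0.183,-0.074,-0.368],[0,130,130,-58,0.229,-0.093,-0.46],[0,156,156,-70,0.229,-0.093,-0.46],[0,161,160,-71,0.229,-0.093,-0.46],[0,161,160,-71,0.229,-0.093,-0.46]]]'

```text
time_s: 3.03
eef_pos: [0.5386, -0.2191, 0.1927]
ee_rot: [[0.532, -0.693, 0.486], [-0.847, -0.435, 0.306], [-0.001, -0.575, -0.818]]
force: [0.2, -0.3, 0.1]
opening: 1.005
gripper_force: 0.0
```

```bash
python3 fit.py 2>&1|sed -n '/---/,$p' | tail -4; python3 - <<'E'
from h import *
def crop(im,x,y,w,h,s): return cv2.resize(im[y:y+h,x:x+w],None,fx=s,fy=s,interpolation=cv2.INTER_CUBIC)
a=env.grab_frame('scene');b=env.grab_frame('top')
o=np.hstack([crop(a,145,145,100,120,4),crop(b,280,120,100,120,4)])
cv2.imwrite('pics/c3.png',cv2.cvtColor(o,cv2.COLOR_RGB2BGR))
E
```

```text
[ 0.5387 -0.2207  0.1926]
mm [ 0.  -1.6 -0.1] rv [-0.001  0.001 -0.01 ]
[ 0.5876 -0.1907  0.1107]
mm [ 48.9  28.4 -82. ] rv [-0.001  0.001 -0.01 ]
```

View pics/c3.png

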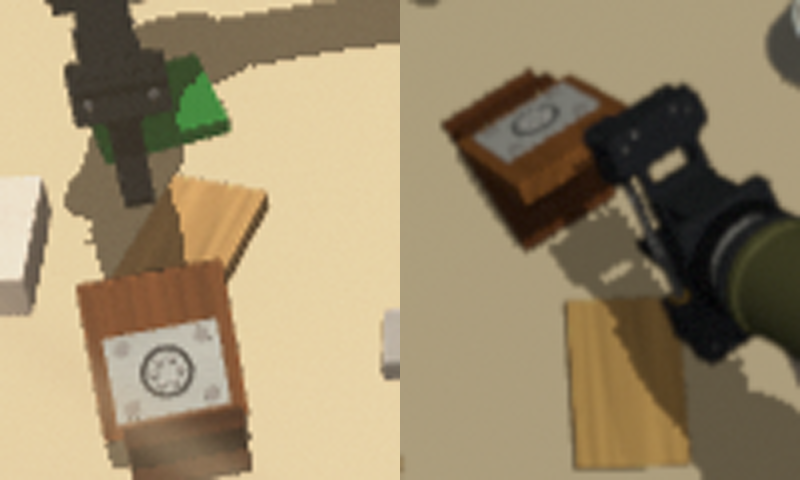

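The crop shows the front finger tip at (140,205) in the scene half, in line with the plaque's mid-line. I'll go down along the board.

Request:
send_rows --deltas '[[[0,10,6,-16,0,0,-0.005],[0,20,11,-33,0,0,-0.01],[0,29,17,-49,0,0,-0.01],[0,39,22,-66,0,0,-0.01],[0,49,28,-82,0,0,-0.01],[0,49,28,-82,0,0,-0.01],[0,49,28,-82,0,0,-0.01],[0,49,28,-82,0,0,-0.01]]]'

```text
time_s: 3.8
eef_pos: [0.5899, -0.2024, 0.1163]
ee_rot: [[0.525, -0.704, 0.479], [-0.851, -0.428, 0.304], [-0.009, -0.567, -0.824]]
force: [-0.0, -0.3, 0.2]
opening: 1.001
gripper_force: 0.0
```

Request:
send_rows --deltas '[[[0.3,0,0,0,0,0,0],[0.5,0,0,0,0,0,0],[0.6,0,0,0,0,0,0],[0.7,0,0,0,0,0,0],[0.7,0,0,0,0,0,0],[0.7,0,0,0,0,0,0],[0.7,0,0,0,0,0,0],[0.7,0,0,0,0,0,0]]]' --force 10

```text
time_s: 4.47
eef_pos: [0.5907, -0.2007, 0.1157]
ee_rot: [[0.526, -0.703, 0.478], [-0.85, -0.428, 0.306], [-0.011, -0.568, -0.823]]
force: [0.4, 0.5, 0.1]
opening: 0.418
gripper_force: 0.0
```

```bash
python3 fit.py 2>&1|sed -n '/---/,$p' | tail -2; python3 -c "
from plan import *
s=env.state();print(np.array(s['q']),np.array(s['joint_velocities']),s['opening'])"
```

```text
[ 0.5876 -0.1907  0.1107]
mm [-3.2 10.  -4.9] rv [-0.006 -0.012 -0.003]
[ 0.8543  0.9721 -0.6185  1.954  -0.9996  0.0433 -1.0494] [-0.0013  0.0017 -0.0011  0.0002 -0.0002  0.0009  0.0003] 0.41846161614113
```

Two wrist joints are at their limits. The error is only 10 mm along the plaque's width and 5 mm up, so the grasp is still good there. Closing.

Request:
send_rows --deltas '[[[0.8,0,0,0,0,0,0],[0.9,0,0,0,0,0,0],[1,0,0,0,0,0,0],[1,0,0,0,0,0,0],[1,0,0,0,0,0,0],[1,0,0,0,0,0,0],[1,0,0,0,0,0,0],[1,0,0,0,0,0,0]]]' --force 40

```text
time_s: 5.13
eef_pos: [0.5927, -0.1995, 0.1174]
ee_rot: [[0.527, -0.701, 0.481], [-0.85, -0.428, 0.308], [-0.01, -0.571, -0.821]]
force: [4.6, 1.7, 5.8]
opening: 0.204
gripper_force: 39.7
```

Request:
send_rows --deltas '[[[1,-4,-2,6,0,0,0],[1,-8,-5,13,0,0,0],[1,-12,-7,20,0,0,0],[1,-17,-10,28,0,0,0],[1,-21,-13,35,0,0,0],[1,-25,-15,42,0,0,0],[1,-29,-18,49,0,0,0],[1,-29,-18,49,0,0,0]]]'

```text
time_s: 5.8
eef_pos: [0.5621, -0.2181, 0.166]
ee_rot: [[0.527, -0.702, 0.479], [-0.85, -0.428, 0.307], [-0.011, -0.569, -0.822]]
force: [2.4, 1.9, 3.2]
opening: 0.201
gripper_force: 39.9
```

```bash
python3 -c "
from plan import *
s=env.state();print(np.array(s['q']),np.array(s['wrist_torque']),s['opening'])
p=np.array([.4200,-.2425,.16]);R=Rz(np.radians(89.5))
print(tool(R));move(p,tool(R))"
```

```text
[ 0.8659  0.847  -0.5288  1.9852 -0.9872  0.1817 -1.0791] [ 0.7666 -0.7013 -0.0197] 0.2008131044616951
[[ 1.     -0.0087 -0.    ]
 [-0.0087 -1.     -0.    ]
 [ 0.     -0.     -1.    ]]
mm [-142.1  -24.4   -6. ] rv [-0.556  0.3    0.978]
```

Request:
send_rows --deltas '[[[1,-3,-2,10,0,0,0],[1,-6,-3,20,0,0,0],[1,-10,-5,32,0,0,0],[1,-15,-7,44,-0.02,0.01,0.03],[1,-22,-9,55,-0.06,0.03,0.1],[1,-30,-11,65,-0.1,0.055,0.18],[1,-38,-12,70,-0.14,0.08,0.26],[1,-46,-13,72,-0.19,0.1,0.34]]]'

```text
time_s: 6.47
eef_pos: [0.5144, -0.2336, 0.2362]
ee_rot: [[0.783, -0.551, 0.287], [-0.618, -0.739, 0.267], [0.065, -0.387, -0.92]]
force: [1.6, 0.1, -3.9]
opening: 0.201
gripper_force: 39.6
```

```bash
python3 -c "
from plan import *
s=env.state();print(np.array(s['q']),np.array(s['wrist_torque']),s['opening'])
p=np.array([.4200,-.2425,.18]);R=Rz(np.radians(89.5))
move(p,tool(R))"
```

```text
[ 0.6313  0.6401 -0.1378  1.9045 -0.5951  0.5604 -1.1983] [-0.3733  0.446  -0.0076] 0.20086664181297662
mm [-94.4  -8.9 -56.2] rv [-0.36   0.196  0.637]
```

Request:
send_rows --deltas '[[[1,-15,-1,0,-0.05,0.027,0.09],[1,-30,-3,0,-0.1,0.055,0.18],[1,-45,-4,0,-0.16,0.085,0.28],[1,-60,-6,-5,-0.21,0.11,0.37],[1,-75,-7,-15,-0.26,0.14,0.46],[1,-88,-8,-26,-0.31,0.17,0.55],[1,-94,-9,-36,-0.36,0.196,0.637],[1,-94,-9,-46,-0.36,0.196,0.637]]]'

```text
time_s: 7.13
eef_pos: [0.42, -0.2391, 0.1893]
ee_rot: [[1.0, -0.005, -0.004], [-0.005, -1.0, 0.005], [-0.004, -0.005, -1.0]]
force: [0.1, 0.3, -1.4]
opening: 0.2
gripper_force: 39.7
```

Request:
send_rows --deltas '[[[1,0,0,0,0,0,0],[1,0,0,0,0,0,0],[1,0,0,0,0,0,0],[1,0,0,0,0,0,0],[1,0,0,0,0,0,0],[1,0,0,0,0,0,0],[1,0,0,0,0,0,0],[1,0,0,0,0,0,0]]]'

```text
time_s: 7.8
eef_pos: [0.4218, -0.2409, 0.1909]
ee_rot: [[1.0, -0.012, 0.001], [-0.012, -1.0, 0.006], [0.001, -0.006, -1.0]]
force: [0.4, 0.3, -3.5]
opening: 0.201
gripper_force: 39.7
```

```bash
python3 - <<'E'
from plan import *
def crop(im,x,y,w,h,s):
    o=cv2.resize(im[y:y+h,x:x+w],None,fx=s,fy=s,interpolation=cv2.INTER_CUBIC)
    for i in range(0,w,10): cv2.line(o,(i*s,0),(i*s,6 if i%50 else 14),(255,0,255),1)
    for i in range(0,h,10): cv2.line(o,(0,i*s),(6 if i%50 else 14,i*s),(255,0,255),1)
    return o
a=env.grab_frame('scene');b=env.grab_frame('top')
cv2.imwrite('pics/c4.png',cv2.cvtColor(np.hstack([crop(a,150,130,80,90,5),crop(b,300,170,80,90,5)]),cv2.COLOR_RGB2BGR))
s=env.state();print(s['q'],s['wrist_torque'],s['force'])
R=Rz(np.radians(89.5));move(np.array([.4200,-.2425,.18]),tool(R))
# predicted board corners: TCP at plaque (0,-10,106)
o=np.array(s['eef_pos'])+np.array(R@np.array([0,.010,-.106]));print('pred bottom',o)
for l in((.009,.055,0),(.009,-.055,0),(.009,-.055,.12),(.009,.055,.12)):
    print(l,[(proj(c,o+R@np.array(l))[0]).round(1) for c in('scene','top')])
print('plinth top corners',[proj('scene',[.4195+x,-.2425+y,.02])[0].round(1) for x in(-.0675,.0675) for y in(-.045,.045)])
E
```

```text
[ 0.3877  0.6339  0.063   2.057  -0.0972  0.4554 -1.0563] [ 0.0161 -0.0197 -0.009 ] [ 0.2061 -0.1503 -2.3644]
mm [ -1.8  -1.6 -10.8] rv [-0.006  0.001  0.003]
pred bottom [ 0.4118 -0.2408  0.0848]
(0.009, 0.055, 0) [array([199.9, 176. ]), array([338.8, 234.3])]
(0.009, -0.055, 0) [array([187.1, 196.4]), array([336.8, 197.8])]
(0.009, -0.055, 0.12) [array([182.3, 167.5]), array([345.4, 191.8])]
(0.009, 0.055, 0.12) [array([196.1, 147.6]), array([347.8, 232.5])]
plinth top corners [array([187.7, 186.6]), array([211.1, 190.9]), array([172. , 211.7]), array([196.7, 216.6])]
```

View pics/c4.png

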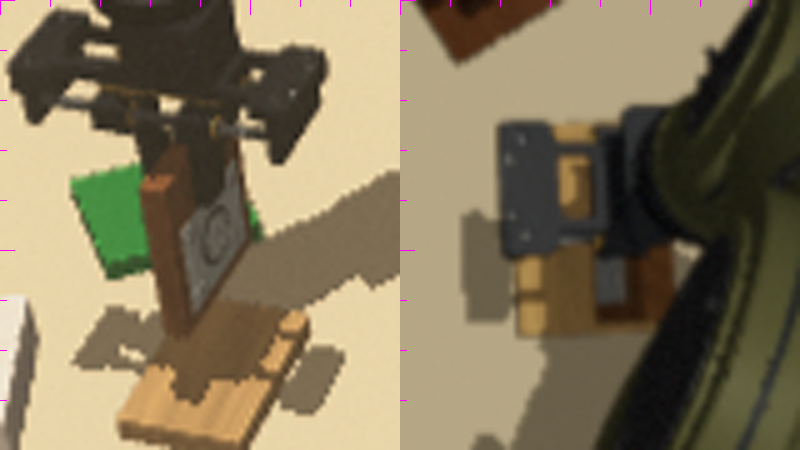

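The plaque hangs upright with its metal face towards the lamp. Its near bottom corner is at scene (187.5,197), as predicted. I'll shift +8 mm in x and lower it.

Request:
send_rows --deltas '[[[1,3,0,-10,-0.006,0,0.003],[1,6,-1,-20,-0.006,0,0.003],[1,8,-2,-30,-0.006,0,0.003],[1,8,-2,-38,-0.006,0,0.003],[1,8,-2,-45,-0.006,0,0.003],[1,8,-2,-50,-0.006,0,0.003],[1,8,-2,-52,-0.006,0,0.003],[1,8,-2,-52,-0.006,0,0.003]]]'

```text
time_s: 8.57
eef_pos: [0.4293, -0.2427, 0.1381]
ee_rot: [[1.0, -0.008, -0.001], [-0.008, -1.0, 0.0], [-0.001, -0.0, -1.0]]
force: [-0.1, -0.1, -2.8]
opening: 0.2
gripper_force: 39.7
```

Request:
send_rows --deltas '[[[1,0,0,-1,0,0,0],[1,0,0,-2,0,0,0],[1,0,0,-3,0,0,0],[1,0,0,-4,0,0,0],[1,0,0,-5,0,0,0],[1,0,0,-6,0,0,0],[1,0,0,-6,0,0,0],[1,0,0,-6,0,0,0]]]'

```text
time_s: 9.23
eef_pos: [0.4297, -0.2428, 0.1326]
ee_rot: [[1.0, -0.008, 0.0], [-0.008, -1.0, -0.0], [0.0, 0.0, -1.0]]
force: [0.1, -0.0, -2.8]
opening: 0.202
gripper_force: 39.7
```

Bottom expected at about 26 mm. Continuing slowly until contact.

Request:
send_rows --deltas '[[[1,0,0,-0.5,0,0,0],[1,0,0,-1,0,0,0],[1,0,0,-1.5,0,0,0],[1,0,0,-2,0,0,0],[1,0,0,-2.5,0,0,0],[1,0,0,-3,0,0,0],[1,0,0,-3,0,0,0],[1,0,0,-3,0,0,0]]]'

```text
time_s: 9.9
eef_pos: [0.4297, -0.2428, 0.1297]
ee_rot: [[1.0, -0.008, 0.0], [-0.008, -1.0, -0.0], [0.0, 0.0, -1.0]]
force: [0.2, 0.1, -3.3]
opening: 0.199
gripper_force: 39.7
```

Request:
send_rows --deltas '[[[1,0,0,-0.5,0,0,0],[1,0,0,-1,0,0,0],[1,0,0,-1.5,0,0,0],[1,0,0,-2,0,0,0],[1,0,0,-2.5,0,0,0],[1,0,0,-3,0,0,0],[1,0,0,-3,0,0,0],[1,0,0,-3,0,0,0]]]'

```text
time_s: 10.57
eef_pos: [0.4311, -0.2426, 0.1274]
ee_rot: [[1.0, -0.008, 0.003], [-0.008, -1.0, -0.001], [0.003, 0.001, -1.0]]
force: [2.0, 1.8, 6.1]
opening: 0.2
gripper_force: 39.9
```

Contact (about 6 N up). Easing off and opening.

Request:
send_rows --deltas '[[[1,0,0,0.5,0,0,0],[1,0,0,0.5,0,0,0],[0.79,0,0,0.5,0,0,0],[0.77,0,0,0.5,0,0,0],[0.75,0,0,0.5,0,0,0],[0.7,0,0,0.5,0,0,0],[0.65,0,0,0.5,0,0,0],[0.6,0,0,0.5,0,0,0]]]' --force 5

```text
time_s: 11.23
eef_pos: [0.4296, -0.2428, 0.1272]
ee_rot: [[1.0, -0.008, 0.0], [-0.008, -1.0, -0.0], [0.0, 0.0, -1.0]]
force: [-0.5, 0.2, 0.0]
opening: 0.391
gripper_force: 0.0
```

Request:
send_rows --deltas '[[[0.5,0,0,0,0,0,0],[0.4,0,0,0,0,0,0],[0.4,0,0,0,0,0,0],[0.4,0,10,12,0,0,0],[0.4,0,10,30,0,0,0],[0.4,0,10,60,0,0,0],[0.4,0,10,95,0,0,0],[0.4,0,10,130,0,0,0]]]'

```text
time_s: 11.9
eef_pos: [0.4291, -0.2324, 0.2583]
ee_rot: [[1.0, -0.008, -0.001], [-0.008, -1.0, 0.0], [-0.001, -0.0, -1.0]]
force: [0.5, -0.2, -0.0]
opening: 0.602
gripper_force: 0.0
```

Plaque released. I'll move towards the lamp peg, turning the tool on the way.

Request:
send_rows --deltas '[[[0.4,0,20,20,0,0,0.12],[0.3,0,55,40,0,0,0.24],[0.2,0,90,60,0,0,0.36],[0,0,125,70,0,0,0.48],[0,0,160,70,0,0,0.6],[0,0,195,70,0,0,0.72],[0,0,230,70,0,0,0.84],[0,0,265,70,0,0,0.96]]]'

```text
time_s: 12.57
eef_pos: [0.4292, 0.0337, 0.3275]
ee_rot: [[0.576, 0.818, 0.001], [0.818, -0.576, 0.0], [0.0, 0.001, -1.0]]
force: [0.5, 0.3, -0.3]
opening: 0.999
gripper_force: 0.0
```

Request:
send_rows --deltas '[[[0,0,32,0,0,0,0.12],[0,0,64,0,0,0,0.24],[0,0,96,0,0,0,0.36],[0,0,128,0,0,0,0.48],[0,0,160,0,0,0,0.6],[0,0,192,0,0,0,0.72],[0,0,224,0,0,0,0.84],[0,0,240,0,0,0,0.96]]]'

```text
time_s: 13.23
eef_pos: [0.4288, 0.2766, 0.3274]
ee_rot: [[-0.344, 0.939, 0.0], [0.939, 0.344, 0.004], [0.003, 0.001, -1.0]]
force: [-0.2, -0.1, 0.5]
opening: 1.004
gripper_force: 0.0
```

```bash
python3 - <<'E'
from plan import *
def crop(im,x,y,w,h,s):
    o=cv2.resize(im[y:y+h,x:x+w],None,fx=s,fy=s,interpolation=cv2.INTER_CUBIC)
    for i in range(0,w,10): cv2.line(o,(i*s,0),(i*s,6 if i%50 else 14),(255,0,255),1)
    for i in range(0,h,10): cv2.line(o,(0,i*s),(6 if i%50 else 14,i*s),(255,0,255),1)
    return o
a=env.grab_frame('scene')
out={}
for n in('plaque','plaque_mid','lamp','lamp_head','lamp_grip'): out[n,'s']=env.tip_of(n,'scene')[:3]
b=env.grab_frame('top')
for n in('plaque','plaque_mid','lamp','lamp_head','lamp_grip'): out[n,'t']=env.tip_of(n,'top')[:3]
for k,v in out.items(): print(k,[(np.round(d['uv'],1).tolist(),round(d['score'],2)) for d in v])
cv2.imwrite('pics/c5.png',cv2.cvtColor(np.hstack([crop(a,155,145,80,90,5),crop(b,300,170,80,90,5)]),cv2.COLOR_RGB2BGR))
s=env.state();print(s['eef_pos'],s['ee_rot'],s['q'])
R=Rz(np.radians(90))
for l in((.009,.055,0),(.009,-.055,0),(.009,-.055,.12),(.009,.055,.12),(-.009,-.055,.12),(-.009,.055,.12),(.009,0,.06)):
    print(l,[(proj(c,np.array([.4195,-.2428,.02])+R@np.array(l))[0]).round(1) for c in('scene','top')])
E
```

```text
('plaque', 's') [([194.4, 205.2], 0.93), ([196.8, 168.4], 0.73), ([143.5, 211.4], 0.44)]
('plaque_mid', 's') [([194.2, 185.6], 0.64), ([184.0, 172.4], 0.59)]
('lamp', 's') [([325.0, 273.0], 0.73)]
('lamp_head', 's') [([329.9, 223.0], 0.68)]
('lamp_grip', 's') [([353.2, 199.7], 0.66), ([186.2, 251.7], 0.38)]
('plaque', 't') [([338.2, 215.3], 0.83), ([358.7, 279.0], 0.56)]
('plaque_mid', 't') [([339.7, 212.7], 0.95), ([370.8, 264.9], 0.76)]
('lamp', 't') [([190.9, 165.1], 0.66), ([337.2, 216.4], 0.46)]
('lamp_head', 't') [([175.1, 149.4], 0.74), ([309.8, 155.1], 0.36)]
('lamp_grip', 't') [([150.9, 189.2], 0.92)]
[0.4299 0.2716 0.3273] [[-0.3331  0.9429  0.0004]
 [ 0.9429  0.3331  0.0002]
 [ 0.      0.0004 -1.    ]] [-0.3572  0.4786 -0.4567  1.8183  0.2616  0.904  -0.5928]
(0.009, 0.055, 0) [array([200.3, 191.4]), array([335.3, 232.7])]
(0.009, -0.055, 0) [array([188.1, 212.1]), array([333.2, 198.1])]
(0.009, -0.055, 0.12) [array([183.6, 184.9]), array([340.9, 192.5])]
(0.009, 0.055, 0.12) [array([196.6, 164.5]), array([343.4, 230.8])]
(-0.009, -0.055, 0.12) [array([178.4, 184. ]), array([347.1, 192.4])]
(-0.009, 0.055, 0.12) [array([191.7, 163.7]), array([349.7, 230.6])]
(0.009, 0, 0.06) [array([192.4, 188.3]), array([338. , 213.5])]
```

View pics/c5.png

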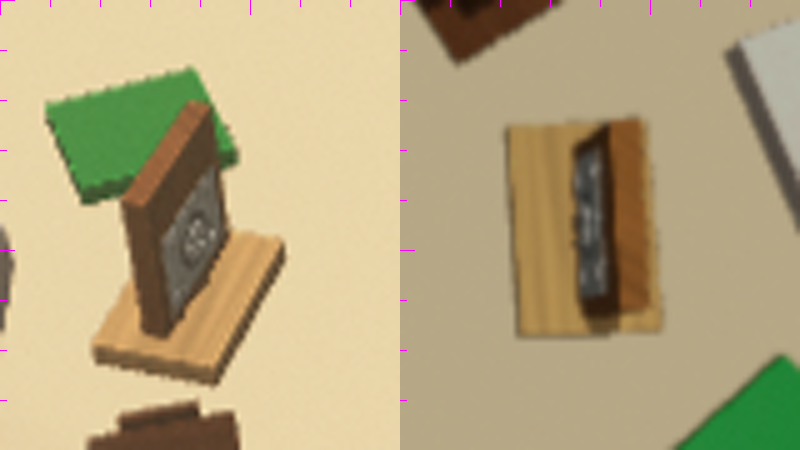

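The plaque stands upright near the plinth's middle, face to the lamp (bottom middle at scene (194,205), top (338,215)). Next I refine the lamp pose and work out the peg path.

```bash
cat > lamp.py <<'E'
from plan import *
from scipy.optimize import least_squares
L=lambda x,y:(275+x/4,185+y/4); M=lambda x,y:(135+(x-400)/4,95+y/4)
lo=[('scene',L(328,40),(-.12,0,.046)),('scene',L(315,97),(-.12,0,-.002)),('top',M(452,384),(-.12,0,.046)),('top',M(488,378),(-.12,0,-.002)),
('scene',L(110,202),(.11,0,0)),('top',M(616,75),(.11,0,0)),
('scene',(329.8,223.4),(0,0,0)),('top',(173.8,150.2),(0,0,0)),('scene',(353.5,199.7),(-.12,0,.03)),('top',(152,189.8),(-.12,0,.03))]
b=[('scene',(326.2,273.2),0),('top',(188.8,166),0),('top',M(613,291),.01)]
def HR(y,t): return Rz(y)@Ry(t)
def Lp(p,l): return np.array([p[0],p[1],.22])+HR(p[2],p[3])@np.array(l)
def g(p): return np.concatenate([proj(c,Lp(p,l))[0]-uv for c,uv,l in lo]+[proj(c,[p[0],p[1],z])[0]-uv for c,uv,z in b])
r=least_squares(g,[.6,.3,-.6,.2],loss='soft_l1');lp=r.x
mid=np.array([.418,-.236,.081])
d=mid-np.array([lp[0],lp[1],.22]); goal=(np.arctan2(d[1],d[0]),np.arctan2(-d[2],np.hypot(d[0],d[1])))
def tl(y,t):  # tool y = head y, tool z=-head z ; TCP 6 mm behind grasp
    H=HR(y,t);return np.stack([np.cross(H[:,1],-H[:,2]),H[:,1],-H[:,2]],1)
def tcp(y,t,up=0): return Lp([lp[0],lp[1],y,t],(-.12,0,.030+.006+up))
if __name__=='__main__':
    print('lamp',lp,r.cost);print(r.fun.reshape(-1,2).round(1).tolist())
    print('tri',tri((329.8,223.4),(173.8,150.2)),tri((326.2,273.2),(188.8,166)),tri((353.5,199.7),(152,189.8)))
    print('goal',goal)
    print('pre');move(tcp(lp[2],lp[3],.08),tl(lp[2],lp[3]));print('grip');move(tcp(lp[2],lp[3]),tl(lp[2],lp[3]))
E
python3 lamp.py
```

```text
lamp [ 0.594   0.2381 -0.4914 -0.3009] 18.720219238826054
[[-0.9, -0.6], [-2.8, -0.2], [0.5, -0.3], [-1.3, -0.8], [-0.4, -2.5], [-0.8, -0.7], [-2.5, -3.0], [-1.5, -0.3], [0.8, -0.3], [-1.0, 0.2], [-5.8, -0.1], [-1.3, 1.1], [-1.3, -1.3]]
tri (array([0.5949, 0.2409, 0.2099]), np.float64(0.009623281568439326)) (array([0.5952, 0.2442, 0.0022]), np.float64(0.021708834757270725)) (array([0.4857, 0.2941, 0.2118]), np.float64(0.0003942340803539459))
goal (np.float64(-1.9262981519380884), np.float64(0.26824679629339837))
pre
mm [ 32.8  36.7 -32.1] rv [-0.234 -0.2    0.734]
grip
mm [  53.7   25.6 -108.5] rv [-0.234 -0.2    0.734]
```

Request:
send_rows --deltas '[[[0,4,5,-3,-0.033,-0.029,0.105],[0,9,10,-6,-0.067,-0.057,0.21],[0,14,16,-10,-0.1,-0.086,0.315],[0,19,21,-15,-0.134,-0.114,0.42],[0,23,26,-20,-0.167,-0.143,0.524],[0,28,31,-26,-0.2,-0.171,0.629],[0,33,37,-32,-0.234,-0.2,0.734],[0,33,37,-32,-0.234,-0.2,0.734]]]'

```text
time_s: 14.5
eef_pos: [0.4614, 0.3105, 0.294]
ee_rot: [[-0.846, 0.466, 0.26], [0.444, 0.885, -0.14], [-0.295, -0.003, -0.955]]
force: [-0.4, 0.2, 0.7]
opening: 1.005
gripper_force: 0.0
```

```bash
python3 lamp.py | sed -n '/pre/,$p'; python3 - <<'E'
from h import *
def crop(im,x,y,w,h,s): return cv2.resize(im[y:y+h,x:x+w],None,fx=s,fy=s,interpolation=cv2.INTER_CUBIC)
a=env.grab_frame('scene');b=env.grab_frame('top')
cv2.imwrite('pics/c6.png',cv2.cvtColor(np.hstack([crop(a,295,145,100,120,4),crop(b,110,120,100,120,4)]),cv2.COLOR_RGB2BGR))
E
```

```text
pre
mm [ 1.3 -2.2  1.2] rv [ 0.002 -0.002 -0.007]
grip
mm [ 22.2 -13.4 -75.2] rv [ 0.002 -0.002 -0.007]
```

View pics/c6.png

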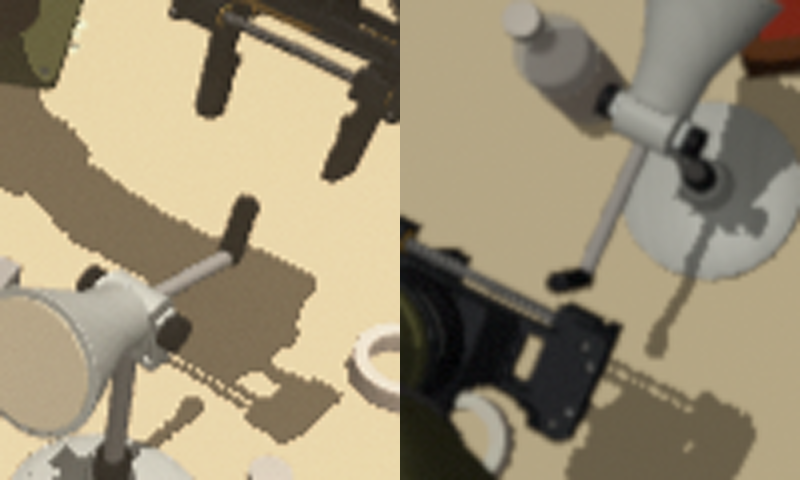

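The scene half shows the fingertips straddling the line of the peg (tips at (210,110) and (330,178), peg top at (246,200)). Descending.

Request:
send_rows --deltas '[[[0,4,-3,-15,0,0,0],[0,9,-6,-30,0,0,0],[0,13,-8,-45,0,0,0],[0,18,-11,-60,0,0,0],[0,22,-13,-75,0,0,0],[0,22,-13,-75,0,0,0],[0,22,-13,-75,0,0,0],[0,22,-13,-75,0,0,0]]]'

```text
time_s: 15.27
eef_pos: [0.4851, 0.2965, 0.2212]
ee_rot: [[-0.842, 0.472, 0.261], [0.451, 0.881, -0.139], [-0.296, 0.001, -0.955]]
force: [0.2, 1.4, 0.0]
opening: 1.003
gripper_force: 0.0
```

Request:
send_rows --deltas '[[[0.3,0,0,0,0,0,0],[0.5,0,0,0,0,0,0],[0.6,0,0,0,0,0,0],[0.7,0,0,0,0,0,0],[0.8,0,0,0,0,0,0],[0.9,0,0,0,0,0,0],[1,0,0,0,0,0,0],[1,0,0,0,0,0,0]]]' --force 12

```text
time_s: 15.93
eef_pos: [0.4847, 0.2962, 0.2202]
ee_rot: [[-0.843, 0.471, 0.261], [0.449, 0.882, -0.14], [-0.296, -0.001, -0.955]]
force: [0.0, -0.5, -0.1]
opening: 0.422
gripper_force: 0.0
```

```bash
python3 lamp.py | sed -n '/grip/,$p'; python3 - <<'E'
from plan import *
s=env.state();print(s['q'],s['force'],s['opening'],s['gripper_force'])
E
```

```text
grip
mm [-1.1  1.  -1.3] rv [ 0.001 -0.001 -0.001]
[-0.5477  0.6656 -0.3822  1.9083  0.8546  0.7261 -0.4547] [ 0.0164 -0.4543 -0.1268] 0.421734645522305 0.0
```

Request:
send_rows --deltas '[[[1,0,0,0,0,0,0],[1,0,0,0,0,0,0],[1,0,0,0,0,0,0],[1,0,0,0,0,0,0],[1,0,0,0,0,0,0],[1,0,0,0,0,0,0],[1,0,0,0,0,0,0],[1,0,0,0,0,0,0]]]'

```text
time_s: 16.6
eef_pos: [0.4847, 0.2965, 0.2202]
ee_rot: [[-0.843, 0.471, 0.261], [0.449, 0.882, -0.14], [-0.296, -0.0, -0.955]]
force: [1.1, 1.1, -0.3]
opening: 0.185
gripper_force: 12.0
```

```bash
python3 - <<'E'
from lamp import *
s=env.state();print(s['force'],s['opening'],s['gripper_force'],s['eef_pos'])
# path: keep measured offset between tool and head at grasp
y0,t0=lp[2],lp[3]; N=32
H0=HR(y0,t0);R0=np.array(s['ee_rot']);c=np.array([lp[0],lp[1],.22])
loc=H0.T@(np.array(s['eef_pos'])-c);loc=np.array(loc);RL=H0.T@R0;print('loc',loc)
pp,pR=np.array(s['eef_pos']),R0
for k in range(1,N+1):
    f=k/N;H=HR(y0+f*(goal[0]-y0),t0+f*(goal[1]-t0))
    p,R=c+H@loc,H@RL
    print(k,((p-pp)*1000).round(1).tolist(),Ro.from_matrix(R@pR.T).as_rotvec().round(3).tolist())
    if k%8==0: pp,pR=p,R;print()
E
```

```text
[ 1.0832  1.0539 -0.2528] 0.18490332616222477 12.000859687104821 [0.4847 0.2965 0.2202]
loc [-0.1183 -0.      0.037 ]
1 [2.8, 4.8, 2.2] [0.009, 0.015, -0.045]
2 [5.7, 9.5, 4.4] [0.018, 0.031, -0.09]
3 [9.0, 14.0, 6.6] [0.028, 0.045, -0.134]
4 [12.4, 18.4, 8.8] [0.039, 0.06, -0.179]
5 [16.1, 22.5, 11.0] [0.051, 0.073, -0.224]
6 [20.0, 26.4, 13.2] [0.063, 0.087, -0.269]
7 [24.1, 30.2, 15.4] [0.075, 0.1, -0.313]
8 [28.3, 33.7, 17.6] [0.089, 0.112, -0.358]

9 [4.4, 3.3, 2.2] [0.014, 0.011, -0.045]
10 [9.0, 6.3, 4.4] [0.028, 0.022, -0.09]
11 [13.7, 9.1, 6.5] [0.042, 0.032, -0.134]
12 [18.5, 11.6, 8.7] [0.058, 0.042, -0.179]
13 [23.5, 13.9, 10.8] [0.073, 0.051, -0.224]
14 [28.5, 15.9, 13.0] [0.089, 0.059, -0.269]
15 [33.7, 17.6, 15.1] [0.106, 0.067, -0.313]
16 [38.8, 19.0, 17.2] [0.123, 0.074, -0.358]

17 [5.2, 1.2, 2.1] [0.017, 0.006, -0.045]
18 [10.5, 2.1, 4.2] [0.034, 0.011, -0.09]
19 [15.8, 2.7, 6.3] [0.051, 0.016, -0.134]
20 [21.0, 3.0, 8.4] [0.069, 0.019, -0.179]
21 [26.3, 3.0, 10.4] [0.086, 0.022, -0.224]
22 [31.5, 2.8, 12.5] [0.104, 0.024, -0.269]
23 [36.6, 2.3, 14.5] [0.122, 0.025, -0.313]
24 [41.7, 1.5, 16.5] [0.141, 0.026, -0.358]

25 [5.0, -1.0, 2.0] [0.018, -0.0, -0.045]
26 [9.9, -2.3, 4.0] [0.036, -0.001, -0.09]
27 [14.7, -3.8, 5.9] [0.053, -0.003, -0.134]
28 [19.4, -5.6, 7.9] [0.071, -0.006, -0.179]
29 [24.0, -7.6, 9.8] [0.089, -0.01, -0.224]
30 [28.4, -9.9, 11.7] [0.106, -0.014, -0.269]
31 [32.6, -12.3, 13.6] [0.124, -0.019, -0.313]
32 [36.7, -15.0, 15.5] [0.141, -0.025, -0.358]
```

Peg gripped (16 mm). Following the arc.

Request:
send_rows --deltas '[[[1,2.8,4.8,2.2,0.009,0.015,-0.045],[1,5.7,9.5,4.4,0.018,0.031,-0.09],[1,9,14,6.6,0.028,0.045,-0.134],[1,12.4,18.4,8.8,0.039,0.06,-0.179],[1,16.1,22.5,11,0.051,0.073,-0.224],[1,20,26.4,13.2,0.063,0.087,-0.269],[1,24.1,30.2,15.4,0.075,0.1,-0.313],[1,28.3,33.7,17.6,0.089,0.112,-0.358]]]' --force 15

```text
time_s: 17.27
eef_pos: [0.5117, 0.3302, 0.2374]
ee_rot: [[-0.652, 0.751, 0.1], [0.742, 0.66, -0.119], [-0.156, -0.003, -0.988]]
force: [-2.1, 1.2, -0.7]
opening: 0.186
gripper_force: 15.0
```

Request:
send_rows --deltas '[[[1,4.4,3.3,2.2,0.014,0.011,-0.045],[1,9,6.3,4.4,0.028,0.022,-0.09],[1,13.7,9.1,6.5,0.042,0.032,-0.134],[1,18.5,11.6,8.7,0.058,0.042,-0.179],[1,23.5,13.9,10.8,0.073,0.051,-0.224],[1,28.5,15.9,13,0.089,0.059,-0.269],[1,33.7,17.6,15.1,0.106,0.067,-0.313],[1,38.8,19,17.2,0.123,0.074,-0.358]]]'

```text
time_s: 17.93
eef_pos: [0.551, 0.3509, 0.2553]
ee_rot: [[-0.354, 0.935, 0.003], [0.935, 0.354, -0.011], [-0.011, -0.001, -1.0]]
force: [-3.6, 4.4, 0.1]
opening: 0.185
gripper_force: 15.0
```

Request:
send_rows --deltas '[[[1,5.2,1.2,2.1,0.017,0.006,-0.045],[1,10.5,2.1,4.2,0.034,0.011,-0.09],[1,15.8,2.7,6.3,0.051,0.016,-0.134],[1,21,3,8.4,0.069,0.019,-0.179],[1,26.3,3,10.4,0.086,0.022,-0.224],[1,31.5,2.8,12.5,0.104,0.024,-0.269],[1,36.6,2.3,14.5,0.122,0.025,-0.313],[1,41.7,1.5,16.5,0.141,0.026,-0.358]]]'

```text
time_s: 18.6
eef_pos: [0.5934, 0.3535, 0.2727]
ee_rot: [[-0.003, 1.0, -0.0], [0.991, 0.003, 0.133], [0.133, 0.0, -0.991]]
force: [-1.3, 7.6, 2.2]
opening: 0.186
gripper_force: 15.0
```

Request:
send_rows --deltas '[[[1,5,-1,2,0.018,0,-0.045],[1,9.9,-2.3,4,0.036,-0.001,-0.09],[1,14.7,-3.8,5.9,0.053,-0.003,-0.134],[1,19.4,-5.6,7.9,0.071,-0.006,-0.179],[1,24,-7.6,9.8,0.089,-0.01,-0.224],[1,28.4,-9.9,11.7,0.106,-0.014,-0.269],[1,32.6,-12.3,13.6,0.124,-0.019,-0.313],[1,36.7,-15,15.5,0.141,-0.025,-0.358]]]'

```text
time_s: 19.27
eef_pos: [0.6315, 0.3387, 0.2894]
ee_rot: [[0.335, 0.937, 0.097], [0.901, -0.349, 0.257], [0.275, 0.001, -0.962]]
force: [2.1, 7.0, 2.3]
opening: 0.183
gripper_force: 15.1
```

```bash
cat > chk.py <<'E'
from lamp import *
s=env.state();print(s['force'],s['wrist_torque'],s['opening'],s['eef_pos'],s['q'],s['time_s'])
loc=np.array([-.1183,0,.037])
c=np.array([lp[0],lp[1],.22]);v=np.array(s['eef_pos'])-c
y=np.arctan2(-v[1],-v[0]); t=np.arctan2(v[2],np.hypot(v[0],v[1]))-np.arctan2(.037,.1183)
print('est yaw,tilt',y,t,'radius',np.hypot(*v[:2]),np.linalg.norm(v),np.linalg.norm(loc),'goal',goal)
zt=np.array(s['ee_rot']);print('tool yaw/tilt',np.arctan2(-zt[0,1],zt[1,1]),np.arctan2(-zt[:2,2]@[np.cos(y),np.sin(y)],-zt[2,2]))
E
python3 chk.py
```

```text
[2.1189 7.0336 2.3095] [ 1.3206 -0.1397  0.1917] 0.1831899183042623 [0.6315 0.3387 0.2894] [-0.2895  0.7338 -0.367   1.4387  0.1008  0.7837 -0.9602] 19.2667
est yaw,tilt -1.927479418371909 0.27073527119572705 radius 0.10736148776887168 0.1278400124107356 0.12395115973640586 goal (np.float64(-1.9262981519380884), np.float64(0.26824679629339837))
tool yaw/tilt -1.927004294176806 0.2782912460961674
```

Arrived. Release, back off along the peg, and check with the cameras.

Request:
send_rows --deltas '[[[0.8,0,0,0,0,0,0],[0.6,0,0,0,0,0,0],[0.5,0,0,0,0,0,0],[0.4,0,0,0,0,0,0],[0.3,0,0,0,0,0,0],[0.3,0,0,0,0,0,0],[0.3,0,0,0,0,0,0],[0.3,0,0,0,0,0,0]]]'

```text
time_s: 19.93
eef_pos: [0.6302, 0.3354, 0.2869]
ee_rot: [[0.334, 0.938, 0.092], [0.904, -0.346, 0.25], [0.266, -0.0, -0.964]]
force: [0.9, 0.3, -0.0]
opening: 0.69
gripper_force: 0.0
```

Request:
send_rows --deltas '[[[0.3,-1,-3,10,0,0,0],[0.3,-2,-5,20,0,0,0],[0.3,-4,-10,38,0,0,0],[0.3,-6,-15,56,0,0,0],[0.3,-8,-20,75,0,0,0],[0.3,-10,-20,90,0,0,0],[0.3,-40,-20,100,0,0,0],[0.3,-80,-20,100,0,0,0]]]'

```text
time_s: 20.6
eef_pos: [0.5533, 0.3152, 0.3906]
ee_rot: [[0.336, 0.936, 0.101], [0.901, -0.351, 0.253], [0.272, 0.006, -0.962]]
force: [0.9, 1.4, 0.8]
opening: 0.701
gripper_force: 0.0
```

Request:
send_rows --deltas '[[[0.3,-40,0,0,0,0,0],[0.3,-80,0,0,0,0,0],[0.3,-120,0,0,0,0,0],[0.3,-160,10,0,0,0,0],[0.3,-200,20,0,0,0,0],[0.3,-220,30,0,0,0,0],[0.3,-220,40,0,0,0,0],[0.3,-220,40,0,0,0,0]]]'

```text
time_s: 21.27
eef_pos: [0.3287, 0.3577, 0.389]
ee_rot: [[0.329, 0.94, 0.094], [0.905, -0.342, 0.253], [0.27, 0.001, -0.963]]
force: [0.3, -0.2, -0.2]
opening: 0.701
gripper_force: 0.0
```

```bash
python3 - <<'E'
from lamp import *
def crop(im,x,y,w,h,s):
    o=cv2.resize(im[y:y+h,x:x+w],None,fx=s,fy=s,interpolation=cv2.INTER_CUBIC)
    for i in range(0,w,10): cv2.line(o,(i*s,0),(i*s,6 if i%50 else 14),(255,0,255),1)
    for i in range(0,h,10): cv2.line(o,(0,i*s),(6 if i%50 else 14,i*s),(255,0,255),1)
    return o
for c in('scene','top'):
    im=env.grab_frame(c)
    for n in('plaque_mid','lamp','lamp_head','lamp_grip'): print(c,n,[(np.round(d['uv'],1).tolist(),round(d['score'],2)) for d in env.tip_of(n,c)[:2]])
    if c=='scene': a=im
    else: b=im
cv2.imwrite('pics/c7.png',cv2.cvtColor(np.hstack([crop(a,275,180,100,120,4),crop(b,125,95,100,120,4)]),cv2.COLOR_RGB2BGR))
g2=[lp[0],lp[1],*goal]
for l in((0,0,0),(-.12,0,.03),(-.12,0,.046),(.11,0,0),(.11,.05,0),(.11,-.05,0),(.11,0,.05)): print(l,[proj(c,Lp(g2,l))[0].round(1).tolist() for c in('scene','top')])
s=env.state();print(s['eef_pos'],s['time_s'])
E
```

```text
scene plaque_mid [([190.1, 184.2], 0.66), ([185.4, 173.6], 0.63)]
scene lamp [([324.9, 272.8], 0.93)]
scene lamp_head [([330.2, 221.1], 0.88)]
scene lamp_grip [([369.8, 219.2], 0.82)]
top plaque_mid [([341.2, 210.5], 0.69), ([370.4, 266.4], 0.6)]
top lamp [([188.8, 167.1], 0.77), ([126.9, 228.0], 0.46)]
top lamp_head [([171.5, 149.4], 0.88), ([335.5, 210.9], 0.68)]
top lamp_grip [([130.0, 131.2], 0.63)]
(0, 0, 0) [[327.3, 220.4], [172.3, 149.9]]
(-0.12, 0, 0.03) [[368.7, 221.0], [128.4, 131.0]]
(-0.12, 0, 0.046) [[368.1, 215.7], [127.9, 129.7]]
(0.11, 0, 0) [[292.9, 212.1], [209.9, 164.3]]
(0.11, 0.05, 0) [[282.8, 222.5], [215.9, 148.0]]
(0.11, -0.05, 0) [[302.5, 202.2], [203.7, 180.9]]
(0.11, 0, 0.05) [[289.5, 197.3], [212.1, 161.9]]
[0.3306 0.3551 0.3868] 21.7667
```

View pics/c7.png

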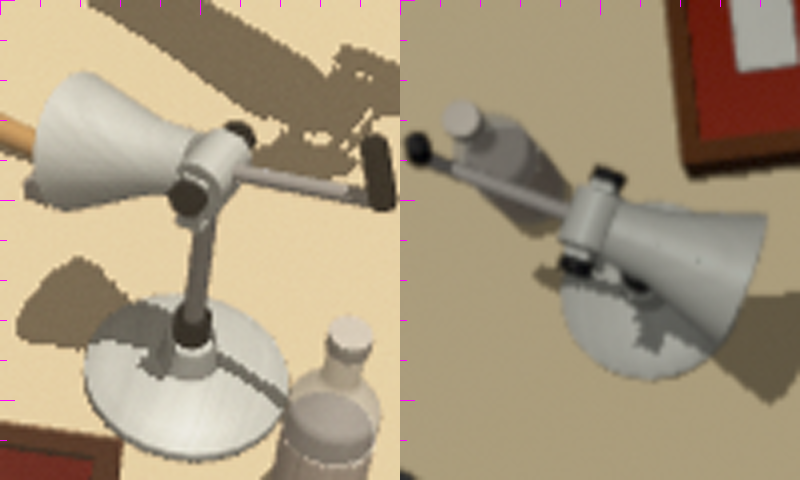

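The picture shows the head facing the plaque, with the peg at scene (369,214) and the mouth rim in the top view at (217,148)–(205.5,181), near the prediction. I'll fit the angles from these.

```bash
cat > fit2.py <<'E'
from lamp import *
th=np.linspace(0,2*np.pi,73)
rim=np.stack([0*th+.11,.05*np.cos(th),.05*np.sin(th)],1)
def g3(p,tri_off=0):
    P=lambda c,l:proj(c,Lp(p,l))[0]
    rs=proj('scene',np.array([Lp(p,l) for l in rim]))
    e=[P('top',(.11,.05,0))-(217,148),P('top',(.11,-.05,0))-(205.5,181),P('top',(-.12,0,.046))-(129,131.2),P('scene',(-.12,0,.046))-(368.75,214.3),
       P('scene',(-.12,0,.03))-(369.8,219.2),P('top',(-.12,0,.03))-(130,131.2),P('scene',(0,0,0))-(330.2,221.1),P('top',(0,0,0))-(171.5,149.4),
       np.array([rs[:,1].min()-198,rs[:,1].max()-232]),np.array([rs[:,0].min()-283.5,0])]
    return np.concatenate(e)
r=least_squares(g3,[*lp[:2],*goal],loss='soft_l1');print(r.x,r.cost);print(r.fun.reshape(-1,2).round(1).tolist())
for m in(mid,np.array([.4195,-.234,.080]),tri((192.5,185.5),(340.5,211.6))[0]):
    q=HR(r.x[2],r.x[3]).T@(m-np.array([r.x[0],r.x[1],.22]));print(m,'plaque_mid in head',q)
E
python3 fit2.py
```

```text
[ 0.5944  0.2396 -1.9064  0.308 ] 9.123480443112335
[[-1.9, -0.7], [-2.0, -0.6], [-1.4, -1.1], [-0.6, -0.6], [-0.7, -0.2], [-2.1, 0.2], [-2.4, -0.5], [0.2, 0.4], [-1.8, -0.3], [-0.9, 0.0]]
[ 0.418 -0.236  0.081] plaque_mid in head [ 0.5254 -0.0099  0.0213]
[ 0.4195 -0.234   0.08  ] plaque_mid in head [ 0.5235 -0.0092  0.0196]
[ 0.4223 -0.2346  0.0954] plaque_mid in head [ 0.5184 -0.0064  0.0342]
```

```bash
cat > fit3.py <<'E'
from lamp import *
th=np.linspace(0,2*np.pi,73)
rim=np.stack([0*th+.11,.05*np.cos(th),.05*np.sin(th)],1)
def f(a):
    p0=[a[0],a[1],a[2],a[3]];p1=[a[0],a[1],a[4],a[5]];o={'scene':a[6:8],'top':a[8:10]}
    P=lambda p,c,l:proj(c,Lp(p,l))[0]+o[c]
    rs=[proj('scene',np.array([Lp(p,l) for l in rim]))+o['scene'] for p in(p0,p1)]
    e=[P(p0,c,l)-uv for c,uv,l in lo[:4]+lo[6:]]
    r0=rs[0];e+=[np.array([r0[:,0].min()-287.5,r0[:,0].max()-319.5]),np.array([r0[:,1].min()-217.5,r0[:,1].max()-253.7])]
    e+=[P(p0,'top',(.11,0,0))-(189,113.75)]
    r1=rs[1];e+=[np.array([r1[:,1].min()-198,r1[:,1].max()-232]),np.array([r1[:,0].min()-283.5,0])]
    T=lambda c,uv,l:P(p1,c,l)-uv
    e+=[T('top',(217,148),(.11,.05,0)),T('top',(205.5,181),(.11,-.05,0)),T('top',(129,131.2),(-.12,0,.046)),T('scene',(368.75,214.3),(-.12,0,.046)),T('scene',(369.8,219.2),(-.12,0,.03)),T('top',(130,131.2),(-.12,0,.03)),T('scene',(330.2,221.1),(0,0,0)),T('top',(171.5,149.4),(0,0,0))]
    e+=[a[6:10]*.5]
    return np.concatenate(e)
r=least_squares(f,[*lp,*goal,0,0,0,0],loss='soft_l1');a=r.x;print(a.round(4),r.cost);print(r.fun.round(1).tolist())
J=r.jac;print('sd',np.sqrt(np.diag(np.linalg.inv(J.T@J)))[:6])
for m in(np.array([.418,-.236,.080]),):
    print('mid in head',HR(a[4],a[5]).T@(m-np.array([a[0],a[1],.22])))
    d=m-np.array([a[0],a[1],.22]);print('want',np.arctan2(d[1],d[0]),np.arctan2(-d[2],np.hypot(d[0],d[1])))
E
python3 fit3.py
```

```text
[ 0.5935  0.239  -0.4873 -0.2701 -1.9064  0.3181  1.0826  1.3676  1.3237
  0.1277] 10.730382717458589
[0.5, -0.4, -1.1, -0.1, 1.2, -0.2, -0.7, -0.3, -1.1, -1.7, -0.6, 0.0, 2.3, -0.2, -0.3, 0.4, -0.0, 0.9, -1.5, 1.0, 0.4, -0.3, -0.4, 1.1, 0.1, 0.0, -0.5, -0.2, -0.5, -0.1, 0.3, -0.6, 0.0, 0.0, -0.1, 0.5, -0.5, 0.6, -1.5, 0.6, 1.7, 0.8, 0.5, 0.7, 0.7, 0.1]
sd [0.0048 0.0046 0.0111 0.0166 0.0124 0.0148]
mid in head [ 0.5246 -0.0092  0.0254]
want -1.924645847306127 0.26975193145235105
```

The estimates put the beam about 20 mm low: vision gives tilt ≈0.31 and the arm's path 0.27, against the wanted 0.27. That is inside tolerance but close to its edge, so I'll regrip and take out about 0.035 rad of tilt and 0.012 of swivel.

Request:
send_rows --deltas '[[[0.3,38,-8,0,0,0,0],[0.3,76,-16,0,0,0,0],[0.3,114,-24,0,0,0,0],[0.3,152,-30,0,0,0,0],[0.3,190,-35,0,0,0,0],[0.3,228,-40,0,0,0,0],[0.3,266,-40,-5,0,0,0],[0.3,291,-40,-20,0,0,0]]]'

```text
time_s: 22.43
eef_pos: [0.6264, 0.3139, 0.3684]
ee_rot: [[0.337, 0.936, 0.099], [0.902, -0.351, 0.251], [0.27, 0.005, -0.963]]
force: [0.9, -0.8, 0.5]
opening: 0.698
gripper_force: 0.0
```

```bash
python3 - <<'E'
from plan import *
R=np.array([[0.335, 0.937, 0.097], [0.901, -0.349, 0.257], [0.275, 0.001, -0.962]])
move(np.array([.6302,.3354,.2869]),R)
E
```

```text
mm [  3.8  21.5 -81.5] rv [0.006 0.001 0.002]
```

Request:
send_rows --deltas '[[[0.3,-3,1,-4,0,0,0],[0.3,-3,4,-20,0,0,0],[0.3,0,9,-38,0,0,0],[0.3,1,13,-53,0,0,0],[0.3,2,17,-68,0,0,0],[0.3,4,21.5,-81.5,0,0,0],[0.3,4,21.5,-81.5,0,0,0],[0.3,4,21.5,-81.5,0,0,0]]]'

```text
time_s: 23.1
eef_pos: [0.6246, 0.337, 0.2848]
ee_rot: [[0.334, 0.938, 0.09], [0.905, -0.346, 0.249], [0.265, -0.001, -0.964]]
force: [-0.0, 0.0, 0.3]
opening: 0.698
gripper_force: 0.0
```

Request:
send_rows --deltas '[[[1,0,0,0,0,0,0],[1,0,0,0,0,0,0],[1,0,0,0,0,0,0],[1,0,0,0,0,0,0],[1,0,0,0,0,0,0],[1,0,0,0,0,0,0],[1,0,0,0,0,0,0],[1,0,0,0,0,0,0]]]' --force 15

```text
time_s: 23.77
eef_pos: [0.6261, 0.3368, 0.286]
ee_rot: [[0.334, 0.938, 0.094], [0.904, -0.347, 0.25], [0.267, 0.001, -0.964]]
force: [2.0, -0.3, 1.3]
opening: 0.189
gripper_force: 14.9
```

Request:
send_rows --deltas '[[[1,1,0,-0.5,-0.005,0.002,-0.005],[1,2,0.1,-1,-0.01,0.004,-0.01],[1,3,0.2,-2,-0.016,0.006,-0.02],[1,4.5,0.4,-3,-0.022,0.008,-0.03],[1,6,0.5,-3.5,-0.033,0.012,-0.04],[1,7,0.5,-4,-0.033,0.012,-0.045],[1,7,0.5,-4,-0.033,0.012,-0.045],[1,7,0.5,-4,-0.033,0.012,-0.045]]]'

```text
time_s: 24.43
eef_pos: [0.632, 0.3378, 0.2812]
ee_rot: [[0.377, 0.922, 0.091], [0.897, -0.388, 0.214], [0.232, 0.001, -0.973]]
force: [-0.4, 0.9, 1.7]
opening: 0.184
gripper_force: 15.0
```

```bash
python3 chk.py
```

```text
[-0.4193  0.87    1.7388] [0.002 0.145 0.095] 0.18351575257045727 [0.632  0.3378 0.2812] [-0.3271  0.7447 -0.3259  1.4217  0.1148  0.8116 -1.0189] 24.4333
est yaw,tilt -1.935225486652222 0.21731047009274118 radius 0.10669682352055501 0.12297893030773 0.12395115973640586 goal (np.float64(-1.9262981519380884), np.float64(0.26824679629339837))
tool yaw/tilt -1.9691450230466356 0.23431881260143503
```

Request:
send_rows --deltas '[[[0.85,0,0,0,0,0,0],[0.75,0,0,0,0,0,0],[0.6,0,0,0,0,0,0],[0.5,0,0,0,0,0,0],[0.4,0,0,0,0,0,0],[0.3,0,0,0,0,0,0],[0.3,0,0,0,0,0,0],[0.3,0,0,0,0,0,0]]]'

```text
time_s: 25.1
eef_pos: [0.6323, 0.3373, 0.2815]
ee_rot: [[0.377, 0.922, 0.091], [0.896, -0.388, 0.214], [0.232, 0.001, -0.973]]
force: [-0.1, -0.5, 1.0]
opening: 0.679
gripper_force: 0.0
```

Request:
send_rows --deltas '[[[0.3,-1,-3,10,0,0,0],[0.3,-2,-5,20,0,0,0],[0.3,-4,-9,38,0,0,0],[0.3,-6,-13,56,0,0,0],[0.3,-8,-17,75,0,0,0],[0.3,-10,-17,90,0,0,0],[0.3,-40,-17,100,0,0,0],[0.3,-80,-17,100,0,0,0]]]'

```text
time_s: 25.77
eef_pos: [0.5554, 0.3201, 0.3851]
ee_rot: [[0.38, 0.92, 0.099], [0.894, -0.393, 0.217], [0.239, 0.006, -0.971]]
force: [0.5, 0.3, 0.5]
opening: 0.699
gripper_force: 0.0
```

Request:
send_rows --deltas '[[[0.3,-40,0,0,0,0,0],[0.3,-80,0,0,0,0,0],[0.3,-120,0,0,0,0,0],[0.3,-160,10,0,0,0,0],[0.3,-200,20,0,0,0,0],[0.3,-220,30,0,0,0,0],[0.3,-220,40,0,0,0,0],[0.3,-220,40,0,0,0,0]]]'

```text
time_s: 26.43
eef_pos: [0.3315, 0.3629, 0.3833]
ee_rot: [[0.373, 0.923, 0.093], [0.897, -0.384, 0.218], [0.237, 0.002, -0.972]]
force: [0.9, 0.1, 0.6]
opening: 0.7
gripper_force: 0.0
```

```bash
python3 - <<'E'
from lamp import *
def crop(im,x,y,w,h,s):
    o=cv2.resize(im[y:y+h,x:x+w],None,fx=s,fy=s,interpolation=cv2.INTER_CUBIC)
    for i in range(0,w,10): cv2.line(o,(i*s,0),(i*s,6 if i%50 else 14),(255,0,255),1)
    for i in range(0,h,10): cv2.line(o,(0,i*s),(6 if i%50 else 14,i*s),(255,0,255),1)
    return o
for c in('scene','top'):
    im=env.grab_frame(c)
    for n in('plaque','plaque_mid','lamp_head','lamp_grip','bottle'): print(c,n,[(np.round(d['uv'],1).tolist(),round(d['score'],2)) for d in env.tip_of(n,c)[:2]])
    if c=='scene': a=im
    else: b=im
cv2.imwrite('pics/c8.png',cv2.cvtColor(np.hstack([crop(a,275,180,100,120,4),crop(b,125,95,100,120,4)]),cv2.COLOR_RGB2BGR))
s=env.state();print(s['eef_pos'],s['time_s'])
E
```

```text
scene plaque [([197.5, 203.0], 0.89), ([196.1, 168.2], 0.86)]
scene plaque_mid [([181.5, 171.3], 0.7)]
scene lamp_head [([328.3, 223.4], 0.67)]
scene lamp_grip [([369.8, 221.2], 0.95)]
scene bottle [([350.4, 308.2], 0.55)]
top plaque [([358.4, 281.3], 0.97), ([336.9, 214.5], 0.59)]
top plaque_mid [([342.4, 216.0], 0.91)]
top lamp_head [([173.0, 153.4], 0.79)]
top lamp_grip [([131.2, 132.1], 0.79)]
top bottle [([156.6, 144.0], 0.63)]
[0.3324 0.3603 0.3814] 27.0333
```

View pics/c8.png

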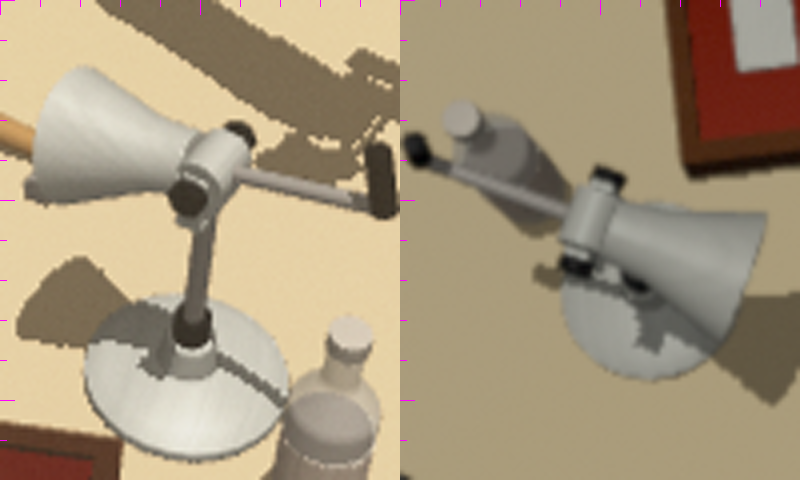

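```bash
sed -e 's/-198,/-196.75,/; s/-232\]/-230.75]/; s/-283.5/-283.2/; s/(205.5,181)/(205,181.2)/; s/(129,131.2)/(128.9,131.5)/; s/(368.75,214.3)/(369.3,215.8)/; s/(369.8,219.2)/(369.8,221.2)/; s/(130,131.2)/(131.2,132.1)/; s/(330.2,221.1)/(328.3,223.4)/; s/(171.5,149.4)/(173,153.4)/' fit3.py > fit4.py; python3 fit4.py
```

```text
[ 0.5932  0.2382 -0.4874 -0.2645 -1.9108  0.2843  1.0619  1.7757  1.1603
  0.3971] 11.830111272445198
[0.2, -0.2, -1.4, 0.0, 1.3, 0.0, -0.7, 0.1, -1.4, -1.4, -0.4, 0.4, 2.1, -0.0, -0.3, 0.7, -0.3, 0.4, -1.0, 1.4, 0.6, 0.1, 0.0, 1.4, 0.0, 0.0, -0.1, 0.1, 0.2, 0.0, 0.1, -0.6, -0.1, 0.4, 0.1, 0.3, -1.8, 0.1, 0.1, -1.4, 0.4, -2.8, 0.5, 0.9, 0.6, 0.2]
sd [0.005  0.0045 0.0106 0.016  0.0116 0.0148]
mid in head [ 0.5245 -0.0071  0.0074]
want -1.9247490182226121 0.2701626459763137
```

```bash
python3 -c "
from bench import env
print(env.job_done())"
```

```text
the job is handed in; nothing more can be done
None
```

I handed in the job at about 27 s of the 54 s, but no verdict came back. The plaque stands upright on the plinth, about 7 mm from its middle, with its metal face to the lamp. By my last camera fit the beam passes within about 10 mm of the middle of the plaque's face, though the arm's own readings put it nearer 20 mm off (the limit is 30 mm).

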